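# Index the probe turret to the red head over the control-unit board

### The arm

A 7-joint arm with a two-finger parallel gripper is mounted at the origin on the work surface. World frame = base frame: x ahead of the robot, y to its left, z up, the work surface at z = 0. Lengths are in m, angles in degrees, forces in N, time in s.
With the tool pointing down it reaches from about 0.425 to 0.875 m from the base axis. Payload 4.7 kg.
Tool frame: the origin (TCP) lies between the finger pads; the fingertips stand 17 mm ahead of it and the grasp point (between the pads) lies 2 mm behind it; z points along the fingers, y is the line along which they close (so a half turn about z gives the same grasp; the last joint's range is limited). The gripper opens to 87 mm and grips with 3 to 60 N. Pads are 19 mm wide; open, the fingers measure 117 mm over their backs; the gripper's body (75 mm by 190 mm) begins 51 mm behind the grasp point.
Start: joints at [66.984, 18.392, -4.016, 83.108, 1.295, 78.541, -3.26], TCP at [0.263, -0.595, 0.24] pointing down, gripper open.
Joint ranges: [-163.93, 163.93], [-17.29, 119.83], [-79.2, 71.16], [3.27, 140.29], [-89.18, 269.18], [5.43, 117.66], [-154.24, 154.24]. Speed limits (degrees/s): [147.25, 147.25, 180, 180, 180, 180, 180].

### API

Orientations are given as [roll, pitch, yaw] about the fixed x, y, z axes, in that order (R = Rz(yaw) Ry(pitch) Rx(roll)).
In Python, from cell import env, cams gives the robot as it stands.
- The arm moves only by the shell command python3 -m pendant 'ROWS' [FORCE]. ROWS is JSON, a list of rows, each an object of numbers: "tx", "ty", "tz": the shift along the tool's x, y, z each as a share of 0.05 m, from -1 to 1; "spin": the turn about the tool's z as a share of 4 degrees, from -1 to 1; "claw": the closure, from 0 (fully open) to 1 (shut). A call has 1 to 10 rows; each row shifts and turns the commanded pose from where the row before left it, along the tool's axes as they then stand; what a row does not reach is not made up. A row lasts 1/8 s, in which the tool goes at most 62.5 mm and 10.7 degrees, less where a joint would pass 70% of its speed; a pose out of reach is approached as far as the arm can. A call with a number of a shift or a turn outside -1 to 1 is refused whole. A call with a gripper value outside its range is refused whole. The fingers move at their own pace and stop on an object; FORCE is the grip in N (left out, the last holds). Time passes only in rows, so rows that do not move let the fingers close. It gives the time, the measured TCP pose, the force, the opening and the grip force at its end, in the units of the state.
- env.get_obs(): the state, without advancing time (a new reading comes with each control period).
- cams.read_camera(name): name is "scene" or "top" or "wrist"; returns the picture (480x640x3 uint8, red, green, blue); there is no depth.
- cams.camera_info(name): a dict with "fx", "fy", "cx", "cy" (pixels), "rvec" (rotation vector, rad) and "tvec" (3), from world to camera coordinates, as OpenCV has them. Camera axes: x right, y down, z forward; pixel columns grow to the right and rows downward; lengths in m; the calibration is good to about 2 mm. A picture is of the moment at which its call begins: read the wrist's pose just before it. camera_info takes no time and is no camera call; for the wrist camera it gives the pose at the moment of the call.
- env.sign_off(): hands the job in; it is judged then, once.
The state is a dict: "time_s": time; "qpos": joint angles; "joint_velocities": joint speeds; "effort": joint torques, N m; "tool_pos": TCP position; "tool_rot": TCP orientation; "force": force on the tool from outside, world axes, zero at the start; "wrist_torque": the same for the moment, N m; "grip_width": finger opening in m; "grasp_force": force on a finger pad.
Only numpy, scipy, OpenCV 4.12 (cv2) and the standard library are available. Lean on these libraries where they do the work, as an engineer would, in place of code of your own. Each camera call takes 0.05 s, during which the arm holds its last target. There are 200 camera calls.

### The job

On the programming stand, turn the six-arm probe turret, one click for every sixty degrees, until the head with the red grip has clicked in directly over the green circuit board, and let go. Do not knock over or shove the red spray can.

Things in the scene. Friction and masses are not known exactly. Their poses are not given: they have to be found in the camera images.
- hub (a point): Point on the turret's vertical turning axis, 112 mm above the bench, level with the middle of the posts; fixed to the stand, which is bolted down. Its x axis points level to the working station, 75 mm out along +x, where the green circuit board lies in its black cradle (under 25 mm high); z is up. Grey detent housing on the opposite side. Over the hub a 24 mm wide cap rises to 95 mm.
- red_grip (a point): Centre (half-way up, 112 mm above the bench) of the red upright round grip post, 18 mm in diameter, 55 mm tall (85 to 140 mm above the bench), on the end of its flat arm, 75 mm from the turning axis. Five like posts, 75 mm apart; counter-clockwise from above: red, white, blue, yellow, black, green. It moves on a level circle and cannot be lifted off.
- turret (a joint): Six-arm turret's angle, rad, counter-clockwise from above; 0 (or any whole turn): red post over the board. Turns either way without stop; a spring detent holds it every 60 degrees (1.047 rad); it starts one to five clicks from 0. About 3 to 5 N at a post turns it out of a detent; let go past half-way it springs on into the next. Arms 18 mm wide, tops 85 mm above the bench.
- spray_can: Red spray can standing loose on the bench, 60 mm in diameter and 190 mm tall; origin at the centre of its underside. A bystander, to be left standing where it is.

How it is judged (in metres and radians):
At the end, for the whole second after the job is handed in: The red post is at the working station over the board, within 14 mm sideways (about 10 degrees) of the line from the axis through the station, and the turret is at rest (under 0.1 rad/s) (x of red_grip in the frame of hub above 0.05 m and y of red_grip in the frame of hub between -0.014 and 0.014 m and velocity of joint turret between -0.1 and 0.1 rad/s); the robot touches nothing.
It fails at once if the spray can is tipped by more than 0.4 rad or shoved more than 40 mm (angle between spray_can's own z axis and vertical above 0.4 rad or distance of spray_can from where it was at the start of the episode above 0.04 m).
It also fails if it takes over 38 s, if anything falls off the work surface, if the arm or the gripper's body presses on something with over 40 N, if the wrist force passes 120 N, or if a joint passes its speed limit or range.

## Working session

There is one attempt and no reset: what is moved stays moved. The work goes in short steps, Python scripts to look and compute and a shell command to move; the robot and the scene stay as the last step left them, time stands still between calls to the robot, and variables do not carry over. Pictures are saved under pics/ and viewed, at most 10 in all, crops included, and the job is handed in when it is done.

```bash
mkdir -p pics
python3 - <<'E'
from cell import env,cams
import cv2
for n in("scene","top"):
    cv2.imwrite(f"pics/{n}0.png",cams.read_camera(n)[:,:,::-1])
    print(cams.camera_info(n))
o=env.get_obs();print(o["time_s"],o["tool_pos"],o["tool_rot"],o["force"])
E
```

```text
{'fx': 466.2064991735571, 'fy': 466.2064991735571, 'cx': 330.94617838382317, 'cy': 244.30395868042686, 'rvec': array([ 1.20570981,  2.06545131, -1.13962638]), 'tvec': array([ 0.42039621, -0.12521886,  1.35247046])}
{'fx': 594.8327803594747, 'fy': 594.8327803594747, 'cx': 328.4840835484818, 'cy': 235.22401543213377, 'rvec': array([ 2.15218607, -2.19776453,  0.09001805]), 'tvec': array([-0.14323758,  0.58637533,  1.09245351])}
0.1 [ 0.26234911 -0.59417771  0.23856512] [-1.79899499e+02  3.51649018e-03  2.38301560e+01] [ 0.51126459  0.15075393 -0.33884549]
```

View pics/scene0.png

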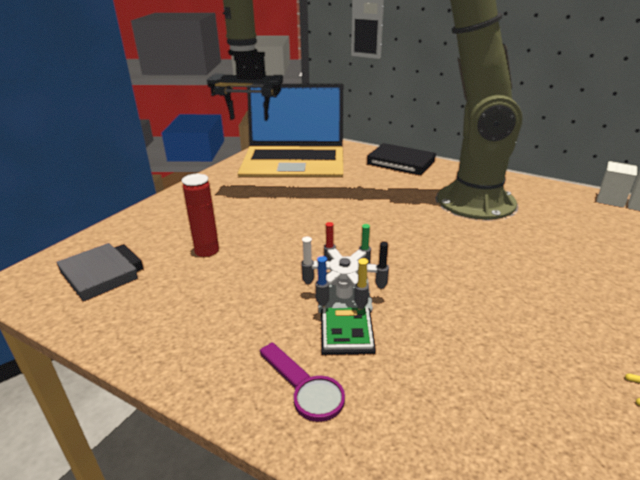

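View pics/top0.png

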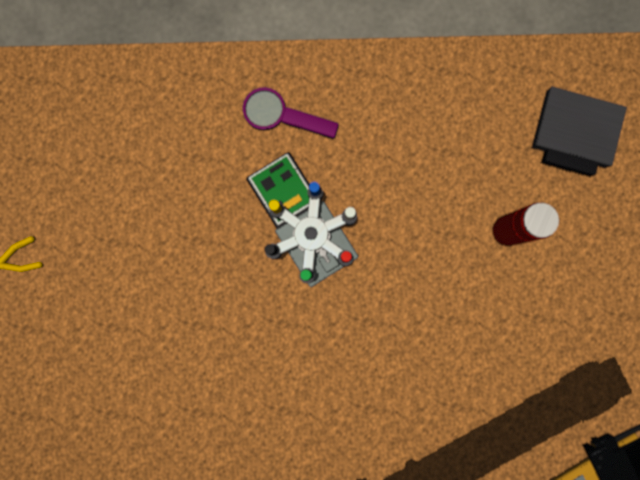

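The scene image shows the turret with the board toward the camera side. In the top image, the hub cap is at (311,233) and the red post at (346,257), with the board near (282,187) and the can top at (541,221). Next I'll turn these into world positions.

```bash
cat > h.py <<'E'
from cell import env,cams
import cv2,numpy as np
def ray(n,p,z,ci=None):
    c=ci or cams.camera_info(n);R=cv2.Rodrigues(c["rvec"])[0];C=-R.T@c["tvec"]
    d=R.T@np.array([(p[0]-c["cx"])/c["fx"],(p[1]-c["cy"])/c["fy"],1]);return C+d*(z-C[2])/d[2]
E
python3 - <<'E'
from h import *
img=cv2.imread("pics/top0.png")
P=dict(red=(346,257),white=(350,215),blue=(315,188),yellow=(274,206),black=(272,251),green=(306,275))
W={k:ray("top",p,.14)[:2] for k,p in P.items()}
h=np.mean(list(W.values()),0);print("hub posts",h,"cap",ray("top",(311,233),.095))
for k,w in W.items():
    d=w-h;print(k,w.round(3),np.hypot(*d).round(3),np.degrees(np.arctan2(d[1],d[0])).round(1))
for p in[(282,187),(289,154),(249,179),(314,208),(313,286),(356,257)]:
    w=ray("top",p,.015)[:2];d=w-h;print(p,w.round(3),np.hypot(*d).round(3),np.degrees(np.arctan2(d[1],d[0])).round(1))
print("can",ray("top",(541,221),.19), "scene can base",ray("scene",(205,250),0))
cv2.imwrite("pics/crop.png",cv2.resize(img[140:300,220:380],None,fx=3.7,fy=3.7,interpolation=cv2.INTER_CUBIC))
E
```

```text
hub posts [ 0.57957726 -0.12564559] cap [ 0.58174413 -0.12500175  0.095     ]
red [ 0.536 -0.185] 0.073 -126.6
white [ 0.607 -0.193] 0.073 -68.0
blue [ 0.654 -0.135] 0.075 -6.9
yellow [ 0.625 -0.065] 0.076 53.4
black [ 0.549 -0.06 ] 0.072 115.4
green [ 0.507 -0.117] 0.073 173.0
(282, 187) [ 0.678 -0.069] 0.114 30.0
(289, 154) [ 0.742 -0.083] 0.168 14.7
(249, 179) [ 0.695 -0.006] 0.167 46.0
(314, 208) [ 0.637 -0.129] 0.057 -3.3
(313, 286) [ 0.489 -0.124] 0.091 179.2
(356, 257) [ 0.542 -0.207] 0.089 -115.1
can [ 0.58454186 -0.49664146  0.19      ] scene can base [ 0.58426857 -0.50395579  0.        ]
```

View pics/crop.png

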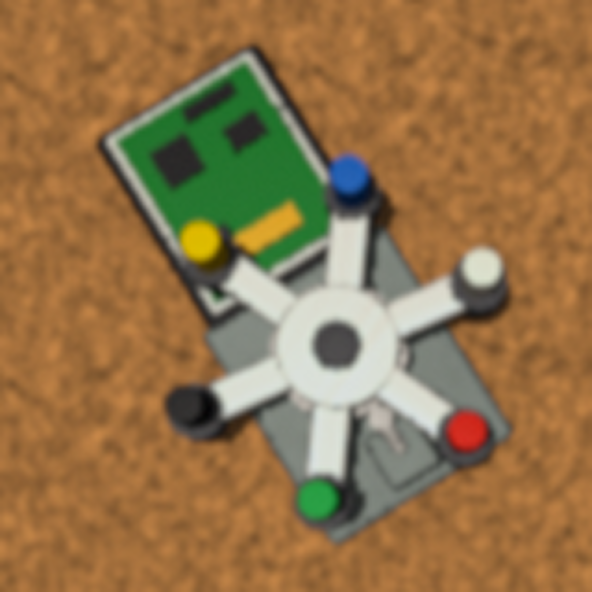

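The crop shows the posts about 23° off the station axis (30° in the world frame), and the detent pawl at (380,415) between the red and green arms. I'll take a second top image to see whether the turret is still moving.

Run:
```python
from h import *
im=cams.read_camera("top")[:,:,::-1]
print(env.get_obs()["time_s"])
a=cv2.imread("pics/top0.png")[140:300,220:380]
b=im[140:300,220:380]
print(cv2.absdiff(a,b.copy()).max())
s=cams.read_camera("scene")[200:360,270:430,::-1]
cv2.imwrite("pics/crop2.png",np.hstack([cv2.resize(x,None,fx=2.4,fy=2.4,interpolation=cv2.INTER_CUBIC) for x in(b,s)]))
```

```text
0.15
6
```

View pics/crop2.png

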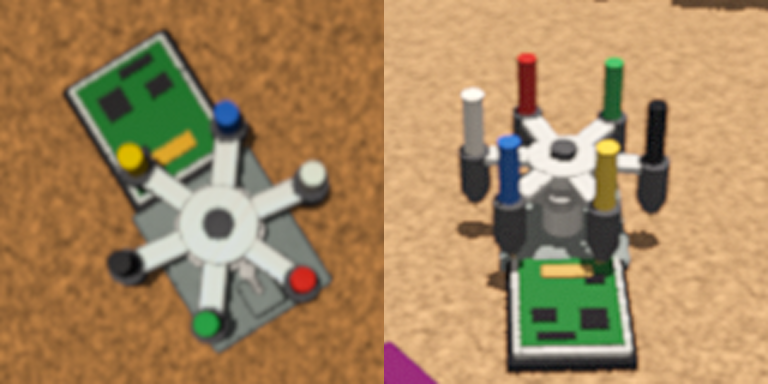

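The turret is static, about 23° off a click. The station axis is at 30° and red is at about −127°. I'll push red counter-clockwise with the closed fingers, entering the gap behind it between green and red. First I'll work out the path in tool axes.

```bash
cat >> h.py <<'E'
H=np.array([.580,-.1255])
def plan(angs,r=.075,cur=None):
    o=env.get_obs();p=np.array(o["tool_pos"][:2]) if cur is None else cur;y=np.radians(o["tool_rot"][2])
    for a in angs:
        t=H+r*np.array([np.cos(np.radians(a)),np.sin(np.radians(a))]);d=t-p
        print(a,t.round(3),"tx %.2f ty %.2f"%((d@[np.cos(y),np.sin(y)])/.05,(d@[np.sin(y),-np.cos(y)])/.05));p=t
E
python3 - <<'E'
from h import *
plan([-157]+list(range(-147,14,10))+[14])
E
```

```text
-157 [ 0.511 -0.155] tx 8.10 ty -6.03
-147 [ 0.517 -0.166] tx 0.02 ty 0.26
-137 [ 0.525 -0.177] tx 0.06 ty 0.25
-127 [ 0.535 -0.185] tx 0.11 ty 0.24
-117 [ 0.546 -0.192] tx 0.15 ty 0.22
-107 [ 0.558 -0.197] tx 0.18 ty 0.19
-97 [ 0.571 -0.2  ] tx 0.21 ty 0.15
-87 [ 0.584 -0.2  ] tx 0.24 ty 0.11
-77 [ 0.597 -0.199] tx 0.25 ty 0.07
-67 [ 0.609 -0.195] tx 0.26 ty 0.03
-57 [ 0.621 -0.188] tx 0.26 ty -0.02
-47 [ 0.631 -0.18 ] tx 0.25 ty -0.06
-37 [ 0.64  -0.171] tx 0.24 ty -0.11
-27 [ 0.647 -0.16 ] tx 0.22 ty -0.15
-17 [ 0.652 -0.147] tx 0.19 ty -0.18
-7 [ 0.654 -0.135] tx 0.15 ty -0.21
3 [ 0.655 -0.122] tx 0.11 ty -0.24
13 [ 0.653 -0.109] tx 0.07 ty -0.25
14 [ 0.653 -0.107] tx 0.00 ty -0.03
```

```bash
python3 -m pendant '[{"tx":0.9,"ty":-0.67,"claw":1},{"tx":0.9,"ty":-0.67,"claw":1},{"tx":0.9,"ty":-0.67,"claw":1},{"tx":0.9,"ty":-0.67,"claw":1},{"tx":0.9,"ty":-0.67,"claw":1},{"tx":0.9,"ty":-0.67,"claw":1},{"tx":0.9,"ty":-0.67,"claw":1},{"tx":0.9,"ty":-0.67,"claw":1},{"tx":0.9,"ty":-0.67,"claw":1},{"claw":1}]' 10
python3 - <<'E'
from h import *
plan([-157])
o=env.get_obs();print(o["grip_width"],o["tool_pos"])
cv2.imwrite("pics/top3.png",cv2.resize(cams.read_camera("top")[120:320,200:460,::-1],None,fx=2.5,fy=2.5))
E
```

```text
-157 [ 0.511 -0.155] tx 8.10 ty -6.03
0.08699084951072632 [ 0.26239685 -0.5943579   0.2389026 ]invalid input at $[0]: expected keys tx, ty, tz, spin, claw
```

View pics/top3.png

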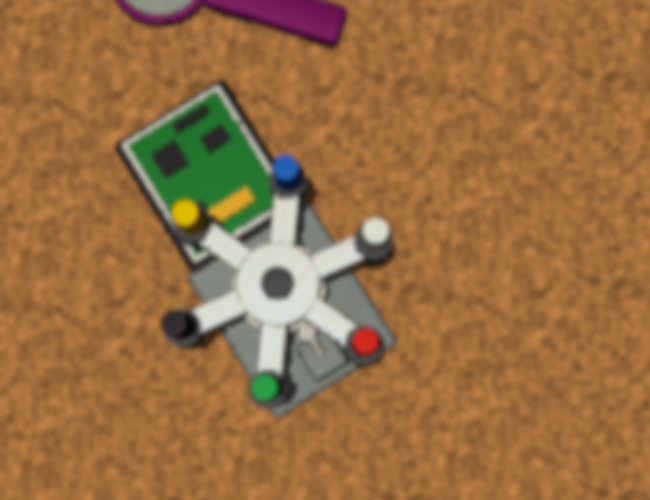

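All keys are required in every row, so that call was refused. The picture shows the turret unchanged (red at (365,341), green at (264,388)).

```bash
python3 -m pendant '[{"tx":0.9,"ty":-0.67,"tz":0,"spin":0,"claw":1},{"tx":0.9,"ty":-0.67,"tz":0,"spin":0,"claw":1},{"tx":0.9,"ty":-0.67,"tz":0,"spin":0,"claw":1},{"tx":0.9,"ty":-0.67,"tz":0,"spin":0,"claw":1},{"tx":0.9,"ty":-0.67,"tz":0,"spin":0,"claw":1},{"tx":0.9,"ty":-0.67,"tz":0,"spin":0,"claw":1},{"tx":0.9,"ty":-0.67,"tz":0,"spin":0,"claw":1},{"tx":0.9,"ty":-0.67,"tz":0,"spin":0,"claw":1},{"tx":0.9,"ty":-0.67,"tz":0,"spin":0,"claw":1},{"tx":0,"ty":0,"tz":0,"spin":0,"claw":1}]' 10
python3 - <<'E'
from h import *
plan([-157])
E
```

```text
time_s: 1.5
tool_pos: [0.5133, -0.1493, 0.2398]
tool_rot: [-179.9, -0.1, 24.4]
force: [-0.5, -0.1, -0.5]
grip_width: 0.0017
grasp_force: 0.0
-157 [ 0.511 -0.155] tx -0.09 ty 0.08
```

```bash
python3 -m pendant '[{"tx":-0.09,"ty":0.08,"tz":0,"spin":0,"claw":1},{"tx":0,"ty":0,"tz":0.5,"spin":0,"claw":1},{"tx":0,"ty":0,"tz":0.5,"spin":0,"claw":1},{"tx":0,"ty":0,"tz":0.5,"spin":0,"claw":1},{"tx":0,"ty":0,"tz":0.5,"spin":0,"claw":1},{"tx":0,"ty":0,"tz":0.5,"spin":0,"claw":1},{"tx":0,"ty":0,"tz":0,"spin":0,"claw":1}]'
python3 - <<'E'
from h import *
plan([-157,-147])
cv2.imwrite("pics/s4.png",cv2.resize(cams.read_camera("scene")[160:360,230:470,::-1],None,fx=2.5,fy=2.5))
E
```

```text
time_s: 2.38
tool_pos: [0.5061, -0.1627, 0.1126]
tool_rot: [-179.9, 0.2, 23.6]
force: [0.0, 0.1, -0.5]
grip_width: 0.0002
grasp_force: 0.0
-157 [ 0.511 -0.155] tx 0.15 ty -0.11
-147 [ 0.517 -0.166] tx 0.02 ty 0.26
```

View pics/s4.png

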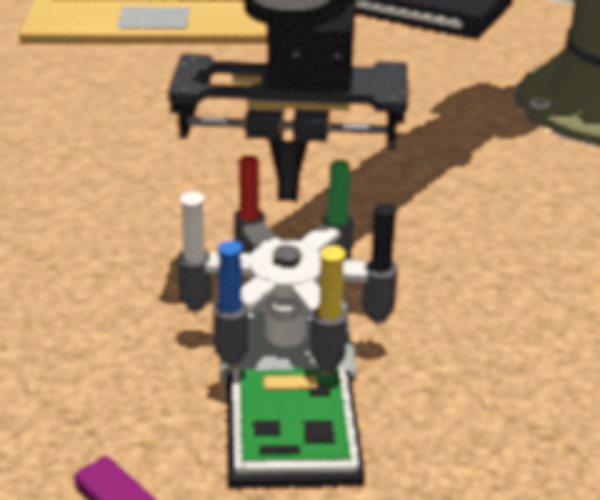

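The picture shows the closed fingertips at (288,195), between red and green. Now to sweep counter-clockwise.

```bash
python3 -m pendant '[{"tx":0.13,"ty":0.14,"tz":0,"spin":0,"claw":1},{"tx":0.08,"ty":0.25,"tz":0,"spin":0,"claw":1},{"tx":0.11,"ty":0.24,"tz":0,"spin":0,"claw":1},{"tx":0.15,"ty":0.22,"tz":0,"spin":0,"claw":1},{"tx":0,"ty":0,"tz":0,"spin":0,"claw":1}]'
python3 - <<'E'
from h import *
o=env.get_obs();d=np.array(o["tool_pos"][:2])-H;print(np.hypot(*d),np.degrees(np.arctan2(d[1],d[0])))
plan(range(-105,-25,10))
E
```

```text
time_s: 3.05
tool_pos: [0.5492, -0.1909, 0.1154]
tool_rot: [179.9, -0.1, 23.8]
force: [0.1, 0.0, 0.3]
grip_width: 0.0006
grasp_force: 0.0
0.07227927835543861 -115.25402503777192
-105 [ 0.561 -0.198] tx 0.15 ty 0.22
-95 [ 0.573 -0.2  ] tx 0.22 ty 0.15
-85 [ 0.587 -0.2  ] tx 0.24 ty 0.11
-75 [ 0.599 -0.198] tx 0.25 ty 0.06
-65 [ 0.612 -0.193] tx 0.26 ty 0.02
-55 [ 0.623 -0.187] tx 0.26 ty -0.03
-45 [ 0.633 -0.179] tx 0.25 ty -0.07
-35 [ 0.641 -0.169] tx 0.23 ty -0.12
```

```bash
python3 -m pendant '[{"tx":0.15,"ty":0.22,"tz":0,"spin":0,"claw":1},{"tx":0.22,"ty":0.15,"tz":0,"spin":0,"claw":1},{"tx":0.24,"ty":0.11,"tz":0,"spin":0,"claw":1},{"tx":0.25,"ty":0.06,"tz":0,"spin":0,"claw":1},{"tx":0.26,"ty":0.02,"tz":0,"spin":0,"claw":1},{"tx":0.26,"ty":-0.03,"tz":0,"spin":0,"claw":1},{"tx":0,"ty":0,"tz":0,"spin":0,"claw":1}]'
python3 - <<'E'
from h import *
o=env.get_obs();d=np.array(o["tool_pos"][:2])-H;print(np.hypot(*d),np.degrees(np.arctan2(d[1],d[0])))
plan(list(range(-45,10,10)))
cv2.imwrite("pics/s5.png",cv2.resize(cams.read_camera("scene")[160:360,230:470,::-1],None,fx=2.5,fy=2.5))
E
```

```text
time_s: 3.92
tool_pos: [0.6222, -0.1862, 0.1143]
tool_rot: [180.0, -0.0, 23.9]
force: [0.8, 0.0, 0.6]
grip_width: 0.0007
grasp_force: 0.0
0.07395595560040935 -55.21494996737944
-45 [ 0.633 -0.179] tx 0.26 ty -0.05
-35 [ 0.641 -0.169] tx 0.23 ty -0.12
-25 [ 0.648 -0.157] tx 0.21 ty -0.15
-15 [ 0.652 -0.145] tx 0.18 ty -0.19
-5 [ 0.655 -0.132] tx 0.15 ty -0.22
5 [ 0.655 -0.119] tx 0.11 ty -0.24
```

View pics/s5.png

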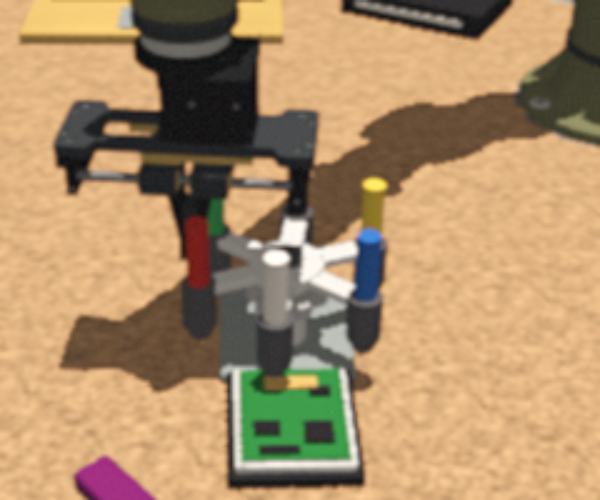

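The picture shows white close to the board at (275,310), and red one click behind it at (197,250) with the fingers touching behind it. I'll push slowly through the last click.

```bash
python3 -m pendant '[{"tx":0.26,"ty":-0.05,"tz":0,"spin":0,"claw":1},{"tx":0.23,"ty":-0.12,"tz":0,"spin":0,"claw":1},{"tx":0.21,"ty":-0.15,"tz":0,"spin":0,"claw":1},{"tx":0.18,"ty":-0.19,"tz":0,"spin":0,"claw":1},{"tx":0.08,"ty":-0.11,"tz":0,"spin":0,"claw":1},{"tx":0.07,"ty":-0.11,"tz":0,"spin":0,"claw":1},{"tx":0.06,"ty":-0.12,"tz":0,"spin":0,"claw":1},{"tx":0,"ty":0,"tz":0,"spin":0,"claw":1},{"tx":0,"ty":0,"tz":0,"spin":0,"claw":1}]'
python3 - <<'E'
from h import *
o=env.get_obs();d=np.array(o["tool_pos"][:2])-H;print(np.hypot(*d),np.degrees(np.arctan2(d[1],d[0])))
plan(list(range(5,20,5)))
cv2.imwrite("pics/s6.png",cv2.resize(cams.read_camera("scene")[160:360,230:470,::-1],None,fx=2.5,fy=2.5))
E
```

```text
time_s: 5.1
tool_pos: [0.6542, -0.1248, 0.1146]
tool_rot: [-180.0, -0.0, 23.9]
force: [-0.3, -0.1, -0.2]
grip_width: 0.0004
grasp_force: 0.0
0.0742519061677705 0.5426952232096642
5 [ 0.655 -0.119] tx 0.06 ty -0.10
10 [ 0.654 -0.112] tx 0.04 ty -0.13
15 [ 0.652 -0.106] tx 0.03 ty -0.13
```

View pics/s6.png

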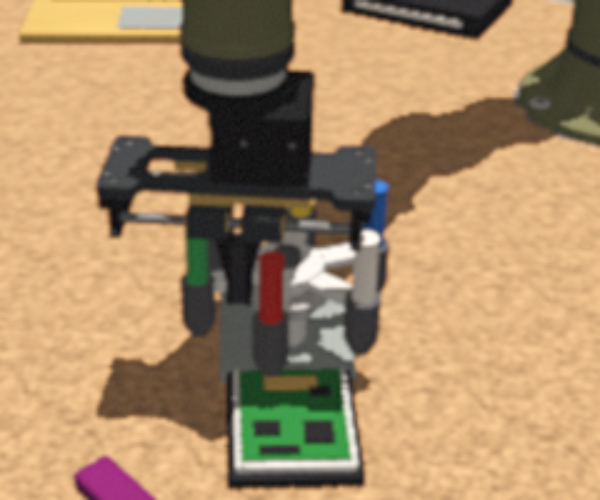

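Red is over the near end of the board, with its top at crop (271,255), and there's no contact force. I'll compute its angle.

Run:
```python
from h import *
for n,p in(("red",(271,253)),("white",(370,237)),("green",None)):
    if p:
        w=ray("scene",(p[0]/2.5+230,p[1]/2.5+160),.14)[:2]-H;print(n,np.hypot(*w),np.degrees(np.arctan2(w[1],w[0])))
```

```text
red 0.0721807436993709 19.42993976420136
white 0.07879184031900253 79.9518490534582
```

Red is at about 19.5° and needs 30°, and it's still touching the fingers. I'll push roughly 10° more.

```bash
python3 -m pendant '[{"tx":0.05,"ty":-0.1,"tz":0,"spin":0,"claw":1},{"tx":0.05,"ty":-0.1,"tz":0,"spin":0,"claw":1},{"tx":0.03,"ty":-0.06,"tz":0,"spin":0,"claw":1},{"tx":0,"ty":0,"tz":0,"spin":0,"claw":1},{"tx":-0.03,"ty":0.2,"tz":0,"spin":0,"claw":1},{"tx":0,"ty":0,"tz":0,"spin":0,"claw":1}]'
python3 -m pendant '[{"tx":0,"ty":0,"tz":-0.8,"spin":0,"claw":1},{"tx":0,"ty":0,"tz":-0.8,"spin":0,"claw":1},{"tx":0,"ty":0,"tz":-0.8,"spin":0,"claw":1},{"tx":-0.5,"ty":0.9,"tz":-0.5,"spin":0,"claw":1},{"tx":-0.5,"ty":0.9,"tz":0,"spin":0,"claw":1},{"tx":-0.5,"ty":0.9,"tz":0,"spin":0,"claw":1},{"tx":-0.5,"ty":0.9,"tz":0,"spin":0,"claw":1},{"tx":0,"ty":0,"tz":0,"spin":0,"claw":1}]'
python3 - <<'E'
from h import *
im=cams.read_camera("top")[:,:,::-1]; s=cams.read_camera("scene")[:,:,::-1]
cv2.imwrite("pics/f7.png",np.hstack([cv2.resize(im[140:300,220:380],None,fx=2.4,fy=2.4,interpolation=cv2.INTER_CUBIC),cv2.resize(s[200:360,270:430],None,fx=2.4,fy=2.4,interpolation=cv2.INTER_CUBIC)]))
E
```

```text
time_s: 5.9
tool_pos: [0.6573, -0.1231, 0.1144]
tool_rot: [179.9, 0.0, 23.7]
force: [-0.1, -0.8, -1.1]
grip_width: 0.0003
grasp_force: 0.0
time_s: 6.9
tool_pos: [0.6357, -0.3336, 0.2584]
tool_rot: [179.9, 0.2, 23.2]
force: [-0.9, -0.8, 0.1]
grip_width: 0.0006
grasp_force: 0.0
```

View pics/f7.png

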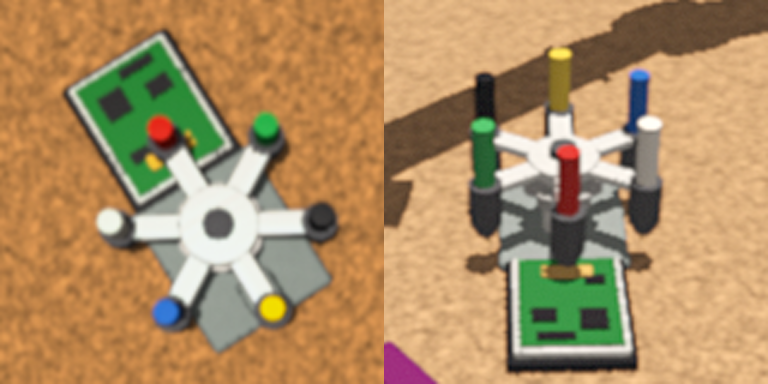

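Red is now over the board (left panel, (161,130)) on its centre line. I'll run a numerical check for angle and rest.

Run:
```python
from h import *
P=[(161,130),(112,221),(168,313),(273,308),(321,217),(267,127)]
W=np.array([ray("top",(x/2.4+220,y/2.4+140),.14)[:2] for x,y in P]);d=W-W.mean(0)
a=np.degrees(np.arctan2(d[:,1],d[:,0]))-60*np.arange(6);a=(a-30+180)%360-180;print(a.round(1),a.mean())
i1=cams.read_camera("top");print(cv2.absdiff(np.array(i1[140:300,220:380,::-1]),np.array(cams.read_camera("top")[140:300,220:380,::-1])).max(),env.get_obs()["time_s"])
```

```text
[ 1.  -0.1  1.5  1.  -0.1  0.5] 0.6215736569402234
73 7.1
```

The angle is within about 1° of the station. The frame difference of 73 needs explaining before I hand in, as it could be a moving shadow or the turret.

```bash
python3 -m pendant '[{"tx":0,"ty":0,"tz":0,"spin":0,"claw":1},{"tx":0,"ty":0,"tz":0,"spin":0,"claw":1},{"tx":0,"ty":0,"tz":0,"spin":0,"claw":1},{"tx":0,"ty":0,"tz":0,"spin":0,"claw":1}]'
python3 - <<'E'
from h import *
f=lambda:np.array(cams.read_camera("top")[140:300,220:380,::-1])
a=f();b=f();d=cv2.absdiff(a,b).max(2)
print(d.max(),np.argwhere(d>20)[:8].tolist())
def red(i):
    m=(i[:,:,2]>150)&(i[:,:,1]<60)&(i[:,:,0]<60);y,x=np.nonzero(m);return x.mean()*2.4,y.mean()*2.4,len(x)
print(red(a),red(b))
E
```

```text
time_s: 7.6
tool_pos: [0.6385, -0.3257, 0.2596]
tool_rot: [180.0, 0.0, 23.8]
force: [-0.4, -0.3, 0.2]
grip_width: 0.0007
grasp_force: 0.0
8 []
(np.float64(159.74117647058824), np.float64(128.75294117647059), 68) (np.float64(159.6179104477612), np.float64(128.84776119402983), 67)
```

At rest and on the station line, with the arm clear.

```bash
python3 -c "
from cell import env
print(env.sign_off())"
```

```text
the job is handed in; nothing more can be done
None
```

The red-grip head is at rest over the green board, measured within about 1° of the station line. The arm is clear and never came near the spray can, and I handed the job in at about 7.7 s; the hand-in returned no verdict.

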